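# Fit the loose crank and close the craft press

### The job

The loose crank has come off the craft press. Fit it fully home on the flat drive hidden down the bore of the press, feeling for the match without forcing it, then wind it clockwise (seen from above) until the platen is firmly clamped on the plaque, but do not overtighten. Leave the crank in place on the press and leave the other things on the table alone.

Things in the scene. Friction and masses are not known exactly. Their poses are not given: they have to be found in the camera images.
- press: Craft press fixed to the table. Origin: centre of the base's underside; z up, through the axis of the boss. Wooden base 170 x 190 mm (x, y), 18 high; two steel posts at y = +-80 mm; grey beam 70 x 190 mm, top at z = 125 mm; on its middle a dark round boss 68 mm across, z = 125 to 169 mm, with an upright bore 50 mm across.
- press_rim (a point): Centre of the boss's flat upper rim, 169 mm above the table. When the crank is fully home its flange rests on this rim, its nose end 32 mm below it.
- press_drive (a point): Top centre of the drive stub, 14 mm below the rim: upright flat bar 24 x 14 mm, top edges broken by 0.8 mm. How it is turned is not measured and differs each time (a half turn is the same). It is sprung: sinks from 4 N on at 0.8 N/mm, bottoms after 6 mm (9 N), pops up into the socket once they line up. It turns stiffly, so stays still while a crank is twisted on it.
- platen (a joint): How far the platen is down, m; 0.005 to 0.016 at the start. Turning the drive clockwise (seen from above) lowers it 24 mm a turn against 0.2 Nm of friction (about 3 N at the knob), so 2.8 to 5.6 rad are needed. At 0.0267 its cork face stops dead on the plaque on the base. It stays where it is wound to.
- drive (a joint): Wind-up of the torsion spring inside the drive, between stub and screw, rad; 0 at rest, clockwise positive, 2.5 Nm per rad. While winding it reads about 0.07. Once the platen is stopped, turning on winds it up: firm is 0.2 to 0.6 (9 to 25 N at the knob), overtight is 0.8 (over 30 N). When the knob is let go it unwinds by itself, the platen stays.
- crank: Loose crank, 0.4 kg, standing on its nose. Origin: centre of the nose's lower end, on the turning axis; z up, x along the arm. Round steel nose 45 mm across, z 0 to 32 mm, with an oblong socket 26 (x) by 16 mm (y), 32 deep, open below; flange 62 mm across, z 32 to 38; flat arm 18 mm wide, z 38 to 48, x -30 to 85 mm. On an unmatched stub the nose end stays 14 to 20 mm below the rim.
- crank_grip (a point): Middle of the crank's steel grip block, over the nose, 70 mm above the nose's end: 26 mm along the arm (crank x), 22 mm across (crank y), 44 high (z 48 to 92 mm). Hold it here to fit the crank.
- crank_flange (a point): Centre of the underside of the crank's flange, 32 mm above the nose's lower end, on the axis.
- crank_knob (a point): Middle of the crank's upright round knob, 22 mm across, z 48 to 102 mm, on the crank's x axis 75 mm from the turning axis (this point 78 mm above the nose's end). It spins freely. Hold it here to wind.
- shaker: Bystander. A white sugar jar with steel cap, 62 mm across, 125 mm high. Origin: centre of its underside. To be left alone.
- water: Bystander. A clear water bottle, 62 mm across, 190 mm high. Origin: centre of its underside. To be left alone.
- cup: Bystander. An empty paper cup, 78 mm across, 90 mm high. Origin: centre of its underside. To be left alone.
- bowl: Bystander. A white bowl, 120 mm across, 50 mm high. Origin: centre of its underside. To be left alone.
- spool_a: Bystander. A small black spool, 34 mm across, 50 mm high. Origin: centre of its underside. To be left alone.
- spool_b: Bystander. A small white spool, 34 mm across, 50 mm high. Origin: centre of its underside. To be left alone.
- spare_plaque: Bystander. A spare wooden plaque lying flat, 110 x 80 x 18 mm. Origin: centre of its underside. To be left alone.
- screwdriver: Bystander. A screwdriver lying on the table, about 200 mm long. Origin: centre of its underside. To be left alone.

How it is judged (in metres and radians):
On the way, in this order (a step that is already met when the one before it is completed fails the run):
1. the crank is fully home on the drive, its flange down on the rim, upright (horizontal distance between crank_flange and press_rim below 0.004 m and z of crank_flange in the frame of press between 0.165 and 0.1715 m and angle between crank's own z axis and vertical below 0.08 rad), for 0.2 s.
2. with the crank home, the platen is wound down onto the plaque and tightened firmly (drive spring wound up 0.18 rad) (all of step 1 and value of joint platen above 0.02634 m and value of joint drive above 0.18 rad), for 0.1 s.
At the end, for the whole second after the job is handed in: The crank sits fully home (flange within 2.5 mm of the rim, 4 mm of its axis, upright within 0.08 rad), at rest and released, and the platen is still clamped on the plaque (joint above 0.0263 m) (all of step 1 and value of joint platen above 0.02634 m and linear speed of crank below 0.02 m/s and angular speed of crank below 0.1 rad/s); the robot touches nothing.
It fails at once if the press is overtightened (drive spring wound up more than 0.8 rad, over 30 N at the knob) (value of joint drive above 0.8 rad).
It fails at once if the crank is forced: it bears on the press (boss, drive and all) with more than 35 N while still unmatched (nose end less than 21 mm below the rim) (contact force between crank and press above 35 N and z of crank_flange in the frame of press above 0.18 m).
It fails at once if a bystander is moved more than 40 mm or toppled (distance of any of shaker, water, cup, bowl, spool_a, spool_b, spare_plaque, screwdriver from where it was at the start of the episode above 0.04 m or angle between any of shaker, water, cup, bowl, spool_a, spool_b, spare_plaque's own z axis and vertical above 0.5 rad).
It also fails if it takes over 72 s, if anything falls off the work surface, if the arm or the gripper's body presses on something with over 40 N, if the wrist force passes 120 N, or if a joint passes its speed limit or range.

### The arm

A 6-joint arm with a two-finger parallel gripper is mounted at the origin on the work surface. World frame = base frame: x ahead of the robot, y to its left, z up, the work surface at z = 0. Lengths are in mm, angles in rad, forces in N, time in s.
With the tool pointing down it reaches from about 350 to 875 mm from the base axis. Payload 4.2 kg.
Tool frame: the origin (TCP) lies at the very end of the fingers, on their centre line; the grasp point (between the pads) lies 19 mm behind it; z points along the fingers, y is the line along which they close (so a half turn about z gives the same grasp; the last joint's range is limited). The gripper opens to 85 mm and grips with 20 to 120 N. Pads are 22 mm wide; open, the fingers measure 114 mm over their backs; the gripper's body (76 mm by 85 mm) begins 54 mm behind the grasp point. The pads swing forward as they close: fully open they stand 13 mm farther back than shut.
Start: joints at [1.534, 0.385, 0.008, 0, -1.194, -0.259], TCP at [182.158, 597.844, 231.312] pointing down, gripper open.
Joint ranges: [-3.14, 3.14], [-1.21, 2.06], [-1.07, 1.41], [-3.16, 2.05], [-2.99, -0.16], [-3.1, 3.1]. Speed limits (rad/s): [2.79, 2.79, 3.14, 3.14, 3.14, 3.14].

### API

Orientations are given as a unit quaternion [x, y, z, w].
In Python, from bench import arm, optics gives the robot as it stands. The module is installed in compiled form; this text tells all that it offers.
- The arm moves only by the tool step_arm, never from a script. Its argument "motion" is a list of rows, each an object with "dr": the turn, a rotation vector about the tool's x, y, z in units of 8 degrees (1.0 is 8 degrees), a list of three; "slide": the shift along the tool's x, y, z in mm, a list of three; "jaw": the finger opening in mm, from 0 to 85.4. A call has exactly 8 rows; each row is the pose to reach, as a shift and turn from the pose commanded when the call began, along the tool's axes at that moment; what a row does not reach only later rows make up. A row lasts 1/8 s, in which the tool goes at most 62.5 mm and 10.7 degrees, less where a joint would pass 70% of its speed; a pose out of reach is approached as far as the arm can. A call with a gripper value outside its range is refused whole. The fingers move at their own pace and stop on an object; the grip force is fixed at half the most. Time passes only in rows, so rows that repeat a pose let the fingers close, or fill a call up. It gives the time, the measured TCP pose, the force, the opening and the grip force at its end, in the units of the state.
- arm.read_state(): the state, without advancing time (a new reading comes with each control period).
- optics.get_image(name): name is "scene" or "top"; returns the picture (400x640x3 uint8, blue, green, red); there is no depth.
- optics.camera_info(name): a dict with "camera_matrix" (3x3 intrinsics, pixels), "k1" (the pictures are not rectified: a ray, as slopes to the right and down, at radius r is drawn at 1 + k1 r^2 times it, then the intrinsics apply), "view" (4x4, takes a point from world to camera coordinates). Camera axes: x right, y up, looking along -z (the intrinsics and any distortion apply to the point x, -y, -z); pixel columns grow to the right and rows downward; lengths in mm; the calibration is good to about 2 mm. A picture is of the moment at which its call begins. camera_info takes no time and is no camera call.
- arm.job_done(): hands the job in; it is judged then, once.
The state is a dict: "clock": time; "joints": joint angles; "joint_vel": joint speeds; "joint_efforts": joint torques, N m; "position": TCP position; "ee_rot": TCP orientation; "contact_force": force on the tool from outside, world axes, zero at the start; "wrist_torque": the same for the moment, N m; "gripper_width": finger opening in mm; "grasp_force": force on a finger pad.
Only numpy, scipy, OpenCV 4.12 (cv2) and the standard library are available. Lean on these libraries where they do the work, as an engineer would, in place of code of your own. Each camera call takes 0.05 s, during which the arm holds its last target. There are 200 camera calls.

## Working session

There is one attempt and no reset: what is moved stays moved. The work goes in short steps, Python scripts to look and compute and a tool call to move; the robot and the scene stay as the last step left them, time stands still between calls to the robot, and variables do not carry over. Pictures are saved under pics/ and viewed, at most 10 in all, crops included, and the job is handed in when it is done.

Besides the shell and the picture viewer there is one more tool, called after "Call:" as name(argument=value, ...), one argument or row to a line, values as JSON. step_arm: Moves the arm, as the interface text tells. Its arguments: {"type":"object","properties":{"motion":{"type":"array","items":{"type":"object","properties":{"dr":{"type":"array","items":{"type":"number"}},"slide":{"type":"array","items":{"type":"number"}},"jaw":{"type":"number"}}}}},"required":["motion"]}

```bash
mkdir -p pics; python3 - <<'E'
from bench import arm, optics
import cv2
for n in("scene","top"):
    cv2.imwrite(f"pics/{n}0.png",optics.get_image(n)); i=optics.camera_info(n); print(n,i)
s=arm.read_state(); print(s)
E
```

```text
scene {'camera_matrix': array([[392.48328939,   0.        , 320.72988591],
       [  0.        , 392.48328939, 191.13552088],
       [  0.        ,   0.        ,   1.        ]]), 'k1': -0.001964598053752692, 'view': array([[ 2.58835326e-01,  9.65909439e-01,  4.81965255e-03,
        -1.81804084e+02],
       [-5.84251027e-01,  1.52584760e-01,  7.97100137e-01,
         2.51617528e+02],
       [ 7.69191141e-01, -2.09133561e-01,  6.03827908e-01,
        -1.63624044e+03],
       [ 0.00000000e+00,  0.00000000e+00,  0.00000000e+00,
         1.00000000e+00]])}
top {'camera_matrix': array([[516.30715122,   0.        , 323.03424979],
       [  0.        , 516.30715122, 186.31496012],
       [  0.        ,   0.        ,   1.        ]]), 'k1': 0.034300937220189294, 'view': array([[-3.65018716e-03, -9.99993307e-01, -2.50760756e-04,
         1.13298244e+01],
       [ 9.86234423e-01, -3.64141862e-03,  1.65313048e-01,
        -5.97475307e+02],
       [-1.65312854e-01,  3.56114674e-04,  9.86241113e-01,
        -1.80388676e+03],
       [ 0.00000000e+00,  0.00000000e+00,  0.00000000e+00,
         1.00000000e+00]])}
{'clock': 0.1, 'joints': array([ 1.53364370e+00,  3.85525248e-01,  6.77890103e-03, -4.08814389e-04,
       -1.19401849e+00, -2.58631257e-01]), 'joint_vel': array([ 0.00168541, -0.00182388,  0.00289126,  0.00192884,  0.00061194,
        0.00041671]), 'joint_efforts': array([-1.95497073e-04, -3.93318415e+01,  1.88929939e+01,  4.19788465e+00,
       -2.53616679e-03,  3.14061502e-06]), 'position': array([182.00142091, 597.3766847 , 230.31376694]), 'ee_rot': array([ 9.89072296e-01, -1.47427910e-01, -8.00580203e-05,  9.99223390e-04]), 'contact_force': array([-0.07383085, -0.61711917,  0.2201886 ]), 'wrist_torque': array([0.000883  , 0.00577171, 0.00631508]), 'grasp_force': 0.0, 'gripper_width': 85.34904415755965}
```

View pics/scene0.png

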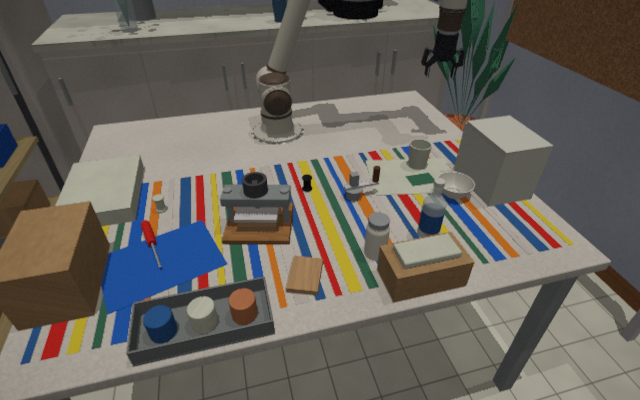

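View pics/top0.png

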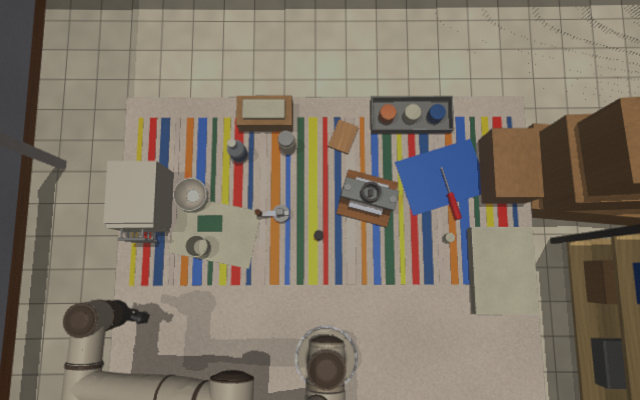

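The scene view shows the press at about (257,210), its boss at (255,183), and the crank at (360,185) with its knob at (376,174). In the top view the boss is at (371,192), the crank grip at about (281,213) and the knob at (258,213). I'll crop both for detail.

```bash
python3 - <<'E'
import cv2,numpy as np
t=cv2.imread("pics/top0.png");s=cv2.imread("pics/scene0.png")
f=lambda im,x,y,w,h,k:cv2.resize(im[y:y+h,x:x+w],None,fx=k,fy=k,interpolation=cv2.INTER_CUBIC)
a=np.hstack([f(t,245,190,50,37,8),f(t,345,167,50,37,8)])
b=np.hstack([f(s,340,160,50,37,8),f(s,230,165,50,37,8)])
cv2.imwrite("pics/c0.png",np.vstack([a,b]))
E
```

```text
(no output)
```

View pics/c0.png

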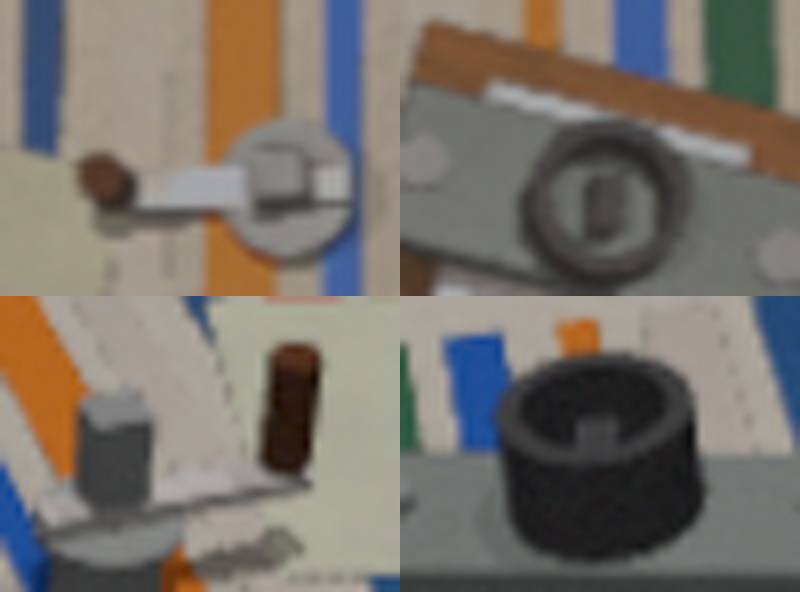

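```bash
cat >h.py <<'E'
import numpy as np
from bench import arm, optics
from scipy.optimize import brentq
I={n:optics.camera_info(n) for n in("scene","top")}
def ray(n,u,v):
    i=I[n];K=i["camera_matrix"];V=i["view"]
    d=np.array([(u-K[0,2])/K[0,0],(v-K[1,2])/K[1,1]]);r=np.hypot(*d)
    if r>0: d*=brentq(lambda q:q*(1+i["k1"]*q*q)-r,0,2*r)/r
    R=V[:3,:3];return -R.T@V[:3,3], R.T@np.array([d[0],-d[1],-1])
def plane(n,u,v,z):
    o,d=ray(n,u,v);return o+d*(z-o[2])/d[2]
def tri(a,b):
    (o,d),(p,e)=ray("top",*a),ray("scene",*b)
    s=np.linalg.lstsq(np.c_[d,-e],p-o,rcond=None)[0];A=o+d*s[0];B=p+e*s[1];return (A+B)/2,np.linalg.norm(A-B)
E
python3 - <<'E'
from h import *
c=lambda X,Y,x,y,ox=0,oy=0:(x+(X-ox)/8-.44,y+(Y-oy)/8-.44)
T1=lambda X,Y:c(X,Y,245,190);T2=lambda X,Y:c(X,Y,345,167,400)
S1=lambda X,Y:c(X,Y,340,160,0,296);S2=lambda X,Y:c(X,Y,230,165,400,296)
np.set_printoptions(precision=1,suppress=True)
for nm,a,b,z in[("grip",T1(277,172),S1(115,410),92),("knob",T1(100,172),S1(297,357),102),("rim",T2(603,205),S2(597,410),169)]:
    print(nm,*tri(a,b),plane("top",*a,z),plane("scene",*b,z))
print("flange",plane("top",*T1(290,190),37), "arm ends y", plane("top",*T1(140,188),48),plane("top",*T1(350,183),48))
print("stub",plane("top",*T2(603,208),155),plane("top",*T2(612,178),155),plane("top",*T2(597,240),155))
print("posts",plane("top",*T2(422,158),125),plane("top",*T2(782,255),125))
for n in I: print(ray(n,320,200))
E
```

```text
grip [503.6 161.3  90.7] 1.7384650902988608 [503.7 162.   92. ] [505.3 159.7  92. ]
knob [502.5 236.7 102.2] 1.84512311036225 [502.8 237.6 102. ] [502.1 235.8 102. ]
rim [ 557.6 -149.6  164.2] 2.7630026114897634 [ 557.  -147.8  169. ] [ 564.3 -151.4  169. ]
flange [502.1 160.8  37. ] arm ends y [502.  226.6  48. ] [503.9 133.2  48. ]
stub [ 557.9 -149.1  155. ] [ 570.7 -153.1  155. ] [ 544.3 -146.3  155. ]
posts [584.6 -74.4 125. ] [ 541.9 -228.1  125. ]
(array([1452.6, -205. ,  788.3]), array([-0.8,  0.2, -0.6]))
(array([ 291.1,    9.8, 1877.8]), array([ 0.1,  0. , -1. ]))
```

The crank measures consistently: grip at (503.5,161), knob 75 mm away in +y. The boss estimates disagree between views by 7 mm, so I'll take a contrast-stretched close-up.

```bash
python3 - <<'E'
import cv2,numpy as np
from bench import optics
def av(n): return np.mean([optics.get_image(n).astype(float) for _ in range(6)],0)
t,s=av("top"),av("scene")
np.savez("pics/av.npz",t=t,s=s)
f=lambda im,x,y:cv2.resize(np.clip((im[y:y+26,x:x+26]-20)*1.9,0,255).astype(np.uint8),None,fx=15,fy=15,interpolation=cv2.INTER_CUBIC)
cv2.imwrite("pics/c1.png",np.hstack([f(t,358,180),f(s,242,169)]))
E
```

```text
(no output)
```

View pics/c1.png

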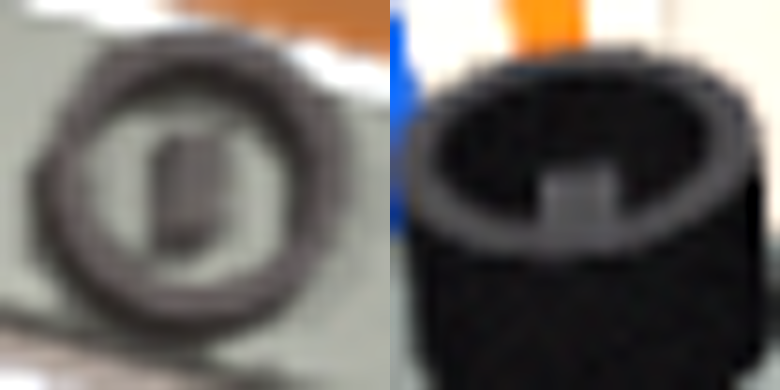

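The top crop shows the rim ring centred near (194,175) in the crop, with the stub bar near (190,183). The scene crop shows the rim centre near (581,153). I'll map both views onto the z=169 plane in mm to read the centre.

```bash
cat >>h.py <<'E'
def rect(im,n,cx,cy,z,half,k):
    import cv2
    i=I[n];V=i["view"];K=i["camera_matrix"];m=int(2*half*k)
    # image up = +x, left = +y
    r,c=np.mgrid[0:m,0:m];P=np.stack([cx+half-r/k,cy+half-c/k,np.full(r.shape,z)],-1)
    q=P@V[:3,:3].T+V[:3,3];a=q[...,0]/-q[...,2];b=-q[...,1]/-q[...,2];g=1+i["k1"]*(a*a+b*b)
    return cv2.remap(im.astype(np.float32),(K[0,0]*a*g+K[0,2]).astype(np.float32),(K[1,1]*b*g+K[1,2]).astype(np.float32),cv2.INTER_CUBIC)
E
python3 - <<'E'
from h import *
import cv2
d=np.load("pics/av.npz")
o=[]
for n,z in(("top",169),("scene",169)):
    r=rect(d[n[0]],n,562,-150,z,50,3.9);r=np.clip((r-20)*1.9,0,255).astype(np.uint8).copy()
    for w in range(-40,41,10):
        p=int((50-w)*3.9);cv2.line(r,(p,0),(p,390),(0,255,255) if w else (0,0,255),1);cv2.line(r,(0,p),(390,p),(0,255,255) if w else (0,0,255),1)
    o.append(r)
cv2.imwrite("pics/c2.png",np.hstack(o))
E
```

```text
(no output)
```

View pics/c2.png

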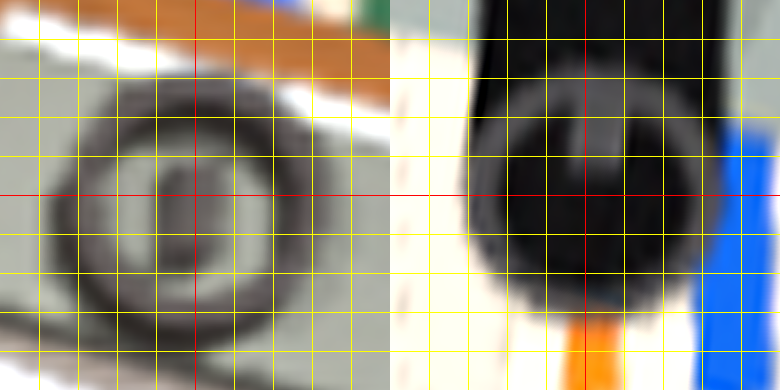

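The scene view gives a boss centre of about (562.4,-152.4) and the top view about (560.7,-150.5), so I take (561.6,-151.5). In the top view the stub's long axis has a yaw of roughly -12°. Next is a helper that turns a target pose into move numbers, and then the approach to the crank.

```bash
cat >>h.py <<'E'
from scipy.spatial.transform import Rotation as Ro
np.set_printoptions(precision=2,suppress=True)
def goal(p,yaw):
    s=arm.read_state();R=Ro.from_quat(s["ee_rot"])
    c,q=np.cos(np.radians(yaw)),np.sin(np.radians(yaw))
    T=Ro.from_matrix(np.array([[c,q,0],[q,-c,0],[0,0,-1]]))
    print("slide",R.inv().apply(np.array(p)-s["position"]),"dr",np.degrees((R.inv()*T).as_rotvec())/8)
    show()
def show():
    s=arm.read_state();R=Ro.from_quat(s["ee_rot"]).as_matrix()
    print("t",s["clock"],"p",s["position"],"yaw %.2f"%np.degrees(np.arctan2(R[1,0],R[0,0])),"z",R[:,2],"F",s["contact_force"],"M",s["wrist_torque"],"w %.2f g %.1f"%(s["gripper_width"],s["grasp_force"]),"j",s["joints"])
E
python3 -c "
from h import *
goal([504,161,160],-89.5)"
```

```text
slide [435.23 324.06  71.3 ] dr [-0.    0.    9.07]
t 0.7 p [182.14 597.85 231.34] yaw -16.95 z [-0.  0. -1.] F [-0.37 -0.41 -0.72] M [0.04 0.   0.03] w 85.18 g 0.0 j [ 1.53  0.38  0.01 -0.   -1.19 -0.26]
```

Call:
step_arm(
  motion=[
    {"slide": [50, 37, 0], "dr": [0, 0, 1.2], "jaw": 60},
    {"slide": [100, 74, 0], "dr": [0, 0, 2.4], "jaw": 60},
    {"slide": [150, 111, 0], "dr": [0, 0, 3.6], "jaw": 60},
    {"slide": [200, 148, 0], "dr": [0, 0, 4.8], "jaw": 60},
    {"slide": [250, 186, 5], "dr": [0, 0, 6.0], "jaw": 60},
    {"slide": [300, 223, 10], "dr": [0, 0, 7.2], "jaw": 60},
    {"slide": [350, 260, 20], "dr": [0, 0, 8.4], "jaw": 60},
    {"slide": [390, 290, 30], "dr": [0, 0, 9.07], "jaw": 60},
  ],
)

```text
clock: 1.7
position: [471.8, 204.9, 201.5]
ee_rot: [0.709, -0.706, 0.0, -0.001]
contact_force: [0.5, -0.2, -0.0]
gripper_width: 60.2
grasp_force: 0.0
```

```bash
python3 -c "
from h import *
goal([504,161,120],-89.5)"
```

```text
slide [ 44.08 -31.88  81.53] dr [-0.01  0.   -0.03]
t 1.7 p [471.84 204.88 201.53] yaw -89.74 z [ 0.  0. -1.] F [ 0.47 -0.18 -0.02] M [ 0.07 -0.   -0.04] w 60.15 g 0.0 j [ 0.73  0.22 -0.31  0.   -1.04 -0.72]
```

Call:
step_arm(
  motion=[
    {"slide": [22, -16, 20], "dr": [0, 0, 0], "jaw": 60},
    {"slide": [44, -32, 40], "dr": [0, 0, 0], "jaw": 60},
    {"slide": [44, -32, 70], "dr": [0, 0, 0], "jaw": 60},
    {"slide": [44, -32, 100], "dr": [0, 0, 0], "jaw": 60},
    {"slide": [44, -32, 125], "dr": [0, 0, 0], "jaw": 60},
    {"slide": [44, -32, 146], "dr": [0, 0, 0], "jaw": 60},
    {"slide": [44, -32, 146], "dr": [0, 0, 0], "jaw": 20},
    {"slide": [44, -32, 146], "dr": [0, 0, 0], "jaw": 10},
  ],
)

```text
clock: 2.7
position: [503.7, 163.4, 56.2]
ee_rot: [0.71, -0.704, 0.0, -0.001]
contact_force: [-0.7, -0.3, 0.1]
gripper_width: 24.3
grasp_force: 0.7
```

```bash
python3 - <<'E'
from h import *
import cv2
show()
t=optics.get_image("top");s=optics.get_image("scene")
f=lambda im,x,y:cv2.resize(im[y:y+40,x:x+50],None,fx=8,fy=8,interpolation=cv2.INTER_CUBIC)
cv2.imwrite("pics/c3.png",np.hstack([f(t,245,185),f(s,335,155)]))
E
```

```text
t 2.7 p [503.74 163.41  56.17] yaw -89.49 z [ 0.  0. -1.] F [-0.7  -0.28  0.07] M [0.02 0.06 0.03] w 24.32 g 0.7 j [ 0.62  0.42 -0.45  0.   -0.7  -0.61]
```

View pics/c3.png

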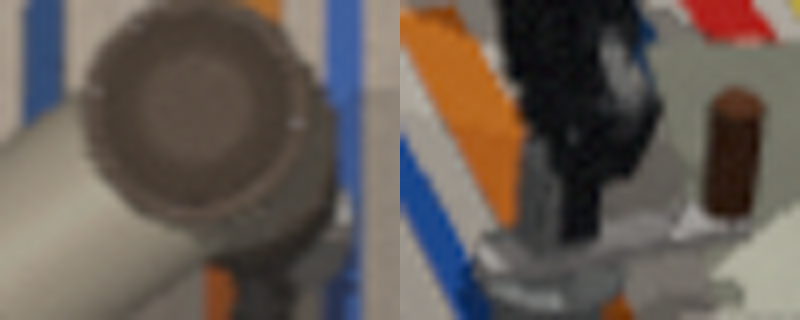

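The scene crop shows the fingers astride the grip block at about (550,200), with the knob free at (735,150). I'll finish closing, then lift.

Call:
step_arm(
  motion=[
    {"slide": [0, 0, 0], "dr": [0, 0, 0], "jaw": 10},
    {"slide": [0, 0, 0], "dr": [0, 0, 0], "jaw": 10},
    {"slide": [0, 0, -10], "dr": [0, 0, 0], "jaw": 10},
    {"slide": [0, 0, -40], "dr": [0, 0, 0], "jaw": 10},
    {"slide": [0, 0, -80], "dr": [0, 0, 0], "jaw": 10},
    {"slide": [0, 0, -120], "dr": [0, 0, 0], "jaw": 10},
    {"slide": [0, 0, -160], "dr": [0, 0, 0], "jaw": 10},
    {"slide": [0, 0, -190], "dr": [0, 0, 0], "jaw": 10},
  ],
)

```text
clock: 3.8
position: [502.3, 162.8, 246.6]
ee_rot: [0.71, -0.704, -0.0, 0.0]
contact_force: [1.0, 0.1, -5.6]
gripper_width: 21.2
grasp_force: 59.4
```

```bash
python3 -c "
from h import *
goal([561.6,-151.5,246],-12)"
```

```text
slide [314.73 -56.7    0.42] dr [ 0.    0.01 -9.69]
t 3.8 p [502.32 162.76 246.62] yaw -89.53 z [-0.  0. -1.] F [ 1.    0.13 -5.58] M [ 0.08 -0.07  0.03] w 21.23 g 59.4 j [ 0.62  0.21 -0.2  -0.   -1.16 -0.61]
```

Call:
step_arm(
  motion=[
    {"slide": [40, -7, 0], "dr": [0, 0, -1.22], "jaw": 10},
    {"slide": [80, -14, 0], "dr": [0, 0, -2.44], "jaw": 10},
    {"slide": [125, -22, 0], "dr": [0, 0, -3.66], "jaw": 10},
    {"slide": [170, -30, 0], "dr": [0, 0, -4.88], "jaw": 10},
    {"slide": [215, -38, 0], "dr": [0, 0, -6.1], "jaw": 10},
    {"slide": [260, -46, 0], "dr": [0, 0, -7.3], "jaw": 10},
    {"slide": [295, -52, 0], "dr": [0, 0, -8.5], "jaw": 10},
    {"slide": [314, -56, 0], "dr": [0, 0, -9.69], "jaw": 10},
  ],
)

```text
clock: 4.8
position: [560.6, -152.1, 244.0]
ee_rot: [0.995, -0.103, -0.002, -0.0]
contact_force: [-0.0, 0.5, -4.1]
gripper_width: 21.2
grasp_force: 59.4
```

```bash
python3 - <<'E'
from h import *
import cv2
goal([560,-151.5,240],-12)
t=optics.get_image("top");s=optics.get_image("scene")
f=lambda im,x,y:cv2.resize(im[y:y+50,x:x+50],None,fx=8,fy=8,interpolation=cv2.INTER_CUBIC)
cv2.imwrite("pics/c4.png",np.hstack([f(t,345,160),f(s,230,148)]))
E
```

```text
slide [-0.67 -0.46  4.04] dr [-0.    0.02  0.02]
t 4.8 p [ 560.58 -152.09  244.04] yaw -11.81 z [-0.  0. -1.] F [-0.    0.45 -4.08] M [ 0.03 -0.06  0.01] w 21.16 g 59.4 j [ 0.01  0.3  -0.08 -0.   -1.19  1.35]
```

View pics/c4.png

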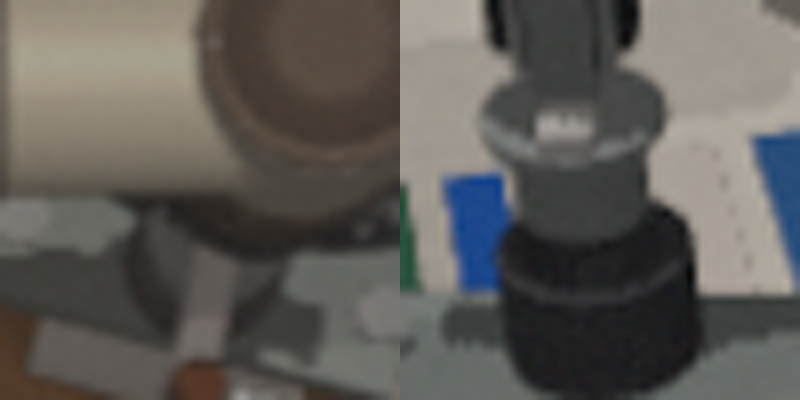

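```bash
python3 - <<'E'
from h import *
S=lambda X,Y:(230+(X-400)/8-.44,148+Y/8-.44)
T=lambda X,Y:(345+X/8-.44,160+Y/8-.44)
print("nose",plane("scene",*S(579,197),188))
print("flange bot",plane("scene",*S(572,112),220),"top",plane("scene",*S(572,114),226))
print("rim same picture",plane("scene",*S(598,250),169),plane("scene",*S(598,244),169))
print("arm line top", plane("top",*T(213,265),236),plane("top",*T(203,340),236))
print("rim old",plane("scene",254.4,178.7,169))
E
```

```text
nose [ 559.06 -154.95  188.  ]
flange bot [ 556.08 -153.68  220.  ] top [ 566.76 -154.37  226.  ]
rim same picture [ 564.35 -151.07  169.  ] [ 560.81 -150.61  169.  ]
arm line top [ 544.94 -145.6   236.  ] [ 514.54 -141.01  236.  ]
rim old [ 563.89 -150.76  169.  ]
```

```bash
python3 - <<'E'
from h import *
def pr(n,P):
    i=I[n];V=i["view"];K=i["camera_matrix"];q=V[:3,:3]@np.array(P)+V[:3,3];a,b=q[0]/-q[2],q[1]/q[2]
    g=1+i["k1"]*(a*a+b*b);return np.array([K[0,0]*a*g+K[0,2],K[1,1]*b*g+K[1,2]])
c=[562,-152.5]
for z in(188,220,226):print("pred crank",z,pr("scene",[*c,z]))
for y in(-149,-151.5,-154):print("pred rim",y,pr("scene",[561,y,169]),pr("top",[561,y,169]))
print("knob top pred", pr("top",[562-75*.9787,-152.5+75*.2045,290]))
E
```

```text
pred crank 188 [252.98 172.65]
pred crank 220 [251.78 162.68]
pred crank 226 [251.55 160.76]
pred rim -149 [254.91 178.01] [370.27 191.01]
pred rim -151.5 [253.99 178.15] [371.02 191.  ]
pred rim -154 [253.08 178.28] [371.77 191.  ]
knob top pred [370.41 208.01]
```

```bash
python3 -c "
from h import *
goal([559.2,-149.7,224],-12)"
```

```text
slide [-2.03 -2.02 19.99] dr [ 0.    0.02 -0.02]
t 4.9 p [ 560.82 -152.12  243.98] yaw -12.12 z [-0.  0. -1.] F [-0.46  0.07 -4.1 ] M [ 0.03 -0.01 -0.04] w 20.98 g 59.4 j [ 0.01  0.3  -0.08 -0.   -1.19  1.35]
```

Call:
step_arm(
  motion=[
    {"slide": [-2, -2, 4], "dr": [0, 0, 0], "jaw": 10},
    {"slide": [-2, -2, 8], "dr": [0, 0, 0], "jaw": 10},
    {"slide": [-2, -2, 12], "dr": [0, 0, 0], "jaw": 10},
    {"slide": [-2, -2, 16], "dr": [0, 0, 0], "jaw": 10},
    {"slide": [-2, -2, 18], "dr": [0, 0, 0], "jaw": 10},
    {"slide": [-2, -2, 19], "dr": [0, 0, 0], "jaw": 10},
    {"slide": [-2, -2, 20], "dr": [0, 0, 0], "jaw": 10},
    {"slide": [-2, -2, 20.5], "dr": [0, 0, 0], "jaw": 10},
  ],
)

```text
clock: 5.9
position: [560.2, -148.2, 224.9]
ee_rot: [0.995, -0.104, 0.0, 0.0]
contact_force: [-0.7, -0.1, -4.3]
gripper_width: 21.2
grasp_force: 59.4
```

```bash
python3 -c "
from h import *
show()"
```

```text
t 5.9 p [ 560.25 -148.19  224.88] yaw -12.00 z [ 0. -0. -1.] F [-0.7  -0.15 -4.33] M [-0.02  0.03  0.01] w 21.20 g 59.4 j [ 0.02  0.31 -0.12  0.   -1.14  1.34]
```

Call:
step_arm(
  motion=[
    {"slide": [-0.4, 1.2, 0], "dr": [0, 0, 0], "jaw": 10},
    {"slide": [-0.4, 1.2, 0.5], "dr": [0, 0, 0], "jaw": 10},
    {"slide": [-0.4, 1.2, 1], "dr": [0, 0, 0], "jaw": 10},
    {"slide": [-0.4, 1.2, 1.5], "dr": [0, 0, 0], "jaw": 10},
    {"slide": [-0.4, 1.2, 2], "dr": [0, 0, 0], "jaw": 10},
    {"slide": [-0.4, 1.2, 2.5], "dr": [0, 0, 0], "jaw": 10},
    {"slide": [-0.4, 1.2, 3], "dr": [0, 0, 0], "jaw": 10},
    {"slide": [-0.4, 1.2, 3.5], "dr": [0, 0, 0], "jaw": 10},
  ],
)

```text
clock: 6.9
position: [559.6, -149.2, 221.3]
ee_rot: [0.995, -0.104, -0.0, -0.0]
contact_force: [-0.3, -0.0, -4.6]
gripper_width: 21.2
grasp_force: 59.4
```

```bash
python3 -c "
from h import *
show()"
```

```text
t 6.9 p [ 559.56 -149.19  221.29] yaw -11.99 z [-0.  0. -1.] F [-0.31 -0.03 -4.59] M [-0.02  0.    0.  ] w 21.22 g 59.4 j [ 0.02  0.31 -0.12 -0.   -1.13  1.34]
```

The nose is 4 mm inside the bore with no contact. I'll keep lowering towards the stub.

Call:
step_arm(
  motion=[
    {"slide": [0, 0, 1.5], "dr": [0, 0, 0], "jaw": 10},
    {"slide": [0, 0, 3], "dr": [0, 0, 0], "jaw": 10},
    {"slide": [0, 0, 4.5], "dr": [0, 0, 0], "jaw": 10},
    {"slide": [0, 0, 6], "dr": [0, 0, 0], "jaw": 10},
    {"slide": [0, 0, 7.5], "dr": [0, 0, 0], "jaw": 10},
    {"slide": [0, 0, 9], "dr": [0, 0, 0], "jaw": 10},
    {"slide": [0, 0, 10.5], "dr": [0, 0, 0], "jaw": 10},
    {"slide": [0, 0, 12], "dr": [0, 0, 0], "jaw": 10},
  ],
)

```text
clock: 7.9
position: [559.8, -149.3, 210.1]
ee_rot: [0.995, -0.104, 0.0, 0.0]
contact_force: [-1.6, 0.2, -0.2]
gripper_width: 21.2
grasp_force: 59.8
```

```bash
python3 -c "
from h import *
show()"
```

```text
t 7.9 p [ 559.76 -149.32  210.07] yaw -11.98 z [ 0. -0. -1.] F [-1.56  0.21 -0.24] M [ 0.15  0.38 -0.01] w 21.18 g 59.8 j [ 0.02  0.32 -0.14  0.   -1.11  1.34]
```

Contact with the stub at about the expected depth. I'll press 2.5 mm in and twist in small sweeps.

Call:
step_arm(
  motion=[
    {"slide": [0, 0, 1], "dr": [0, 0, 0], "jaw": 10},
    {"slide": [0, 0, 2], "dr": [0, 0, 0], "jaw": 10},
    {"slide": [0, 0, 2.5], "dr": [0, 0, 0], "jaw": 10},
    {"slide": [0, 0, 2.5], "dr": [0, 0, -0.15], "jaw": 10},
    {"slide": [0, 0, 2.5], "dr": [0, 0, -0.3], "jaw": 10},
    {"slide": [0, 0, 2.5], "dr": [0, 0, -0.45], "jaw": 10},
    {"slide": [0, 0, 2.5], "dr": [0, 0, -0.6], "jaw": 10},
    {"slide": [0, 0, 2.5], "dr": [0, 0, -0.6], "jaw": 10},
  ],
)

```text
clock: 8.9
position: [559.6, -149.3, 206.9]
ee_rot: [0.998, -0.063, 0.0, 0.0]
contact_force: [-2.3, 1.0, 2.4]
gripper_width: 21.4
grasp_force: 60.3
```

```bash
python3 -c "
from h import *
show()"
```

```text
t 8.9 p [ 559.63 -149.27  206.89] yaw -7.17 z [ 0. -0. -1.] F [-2.25  0.95  2.38] M [ 0.03  0.48 -0.04] w 21.45 g 60.3 j [ 0.02  0.33 -0.15  0.   -1.1   1.43]
```

Call:
step_arm(
  motion=[
    {"slide": [0, 0, 0], "dr": [0, 0, 0.4], "jaw": 10},
    {"slide": [0, 0, 0], "dr": [0, 0, 0.7], "jaw": 10},
    {"slide": [0, 0, 0], "dr": [0, 0, 0.85], "jaw": 10},
    {"slide": [0, 0, 0], "dr": [0, 0, 1.0], "jaw": 10},
    {"slide": [0, 0, 0], "dr": [0, 0, 1.15], "jaw": 10},
    {"slide": [0, 0, 0], "dr": [0, 0, 1.3], "jaw": 10},
    {"slide": [0, 0, 0], "dr": [0, 0, 1.4], "jaw": 10},
    {"slide": [0, 0, 0], "dr": [0, 0, 1.4], "jaw": 10},
  ],
)

```text
clock: 9.9
position: [560.0, -149.3, 207.1]
ee_rot: [0.987, -0.16, 0.001, 0.0]
contact_force: [0.7, -1.0, 2.4]
gripper_width: 21.8
grasp_force: 60.2
```

```bash
python3 -c "
from h import *
show()"
```

```text
t 9.9 p [ 560.04 -149.3   207.06] yaw -18.39 z [ 0. -0. -1.] F [ 0.74 -1.    2.45] M [-0.56 -0.53 -0.  ] w 21.77 g 60.2 j [ 0.02  0.33 -0.14  0.   -1.1   1.23]
```

Call:
step_arm(
  motion=[
    {"slide": [0, 0, 0], "dr": [0, 0, 0.2], "jaw": 10},
    {"slide": [0, 0, 0], "dr": [0, 0, 0.4], "jaw": 10},
    {"slide": [0, 0, 0], "dr": [0, 0, 0.6], "jaw": 10},
    {"slide": [0, 0, 0], "dr": [0, 0, 0.8], "jaw": 10},
    {"slide": [0, 0, 0], "dr": [0, 0, 1.0], "jaw": 10},
    {"slide": [0, 0, 0], "dr": [0, 0, 1.2], "jaw": 10},
    {"slide": [0, 0, 0], "dr": [0, 0, 1.4], "jaw": 10},
    {"slide": [0, 0, 0], "dr": [0, 0, 1.5], "jaw": 10},
  ],
)

```text
clock: 10.9
position: [559.7, -149.2, 206.9]
ee_rot: [0.965, -0.263, 0.0, -0.0]
contact_force: [2.1, -1.3, 2.2]
gripper_width: 21.4
grasp_force: 60.3
```

```bash
python3 - <<'E'
from h import *
show()
import cv2
t=np.load("pics/av.npz")["t"]
r=rect(t,"top",561,-150,155,16,8).mean(2); 
m=(r<np.percentile(r,45)).astype(np.uint8)
n,l,st,ce=cv2.connectedComponentsWithStats(m)
for k in range(1,n):
    if st[k,4]>1500:
        print(st[k]/8,16-ce[k]/8); c=cv2.findContours((l==k).astype(np.uint8),0,2)[0][0]; print(cv2.minAreaRect(c))
E
```

```text
t 10.9 p [ 559.66 -149.21  206.85] yaw -30.45 z [ 0. -0. -1.] F [ 2.06 -1.27  2.19] M [-0.53 -0.84  0.04] w 21.45 g 60.3 j [ 0.02  0.33 -0.15  0.   -1.1   1.02]
[   0.    0.   32.   32. 3683.] [ 0.22 -0.41]
((127.5, 127.5), (255.0, 255.0), 90.0)
```

```bash
python3 - <<'E'
from h import *
t=np.load("pics/av.npz")["t"]
for cx,cy in((561,-150),(559,-150)):
  for Rm in(14,16):
    r=rect(t,"top",cx,cy,155,20,6).mean(2);k=6
    R,C=np.mgrid[0:240,0:240];x=20-R/k;y=20-C/k
    bg=np.percentile(r,90)
    # recentre iteratively on dark blob
    ox=oy=0
    for _ in range(8):
        w=np.clip(bg*0.82-r,0,None)*(np.hypot(x-ox,y-oy)<Rm); ox,oy=(w*x).sum()/w.sum(),(w*y).sum()/w.sum()
    w/=w.sum();X,Y=x-ox,y-oy;S=np.array([[(w*X*X).sum(),(w*X*Y).sum()],[(w*X*Y).sum(),(w*Y*Y).sum()]])
    e,v=np.linalg.eigh(S);print(cx,cy,Rm,cx+ox,cy+oy,e,np.degrees(np.arctan2(v[1,1],v[0,1])))
r=rect(t,"top",561,-150,155,22,0.5).mean(2)
print(r.astype(int))
E
```

```text
561 -150 14 555.9657071547032 -147.8630889701288 [18.38 57.16] 176.2911650211327
561 -150 16 556.4944976289897 -147.91220925620328 [18.95 66.38] 172.93532127453344
559 -150 14 555.9407403336328 -147.86232515357563 [18.42 56.97] 176.2861080257785
559 -150 16 556.5010000340876 -147.91811364818577 [18.99 66.41] 172.9132912329421
[[ 73  67  66  61  55  49  44  43  44  45  46  46  45  44  42  41  41  41
   42  44  50  56]
 [ 71  66  61  54  48  46  47  48  50  51  54  55  54  51  48  45  44  41
   40  41  44  50]
 [ 68  62  57  53  53  55  58  59  60  62  65  67  66  63  60  56  52  48
   43  40  40  44]
 [ 65  61  58  61  68  72  73  72  72  73  75  76  75  74  72  68  62  57
   50  45  40  42]
 [ 63  63  69  79  88  91  91  89  87  86  87  87  86  82  77  72  68  67
   61  52  43  40]
 [ 66  73  84  96 102 105 103  98  91  87  87  88  86  82  77  75  76  79
   74  62  50  43]
 [ 73  84  94 102 104 106 102  94  81  71  74  78  77  76  75  81  88  92
   86  71  57  47]
 [ 83  93 101 105 105 105  96  83  68  61  64  71  71  71  74  84  95 102
   98  86  70  57]
 [ 89  97 101 106 106 103  8
[... 574 characters left out ...]
0  72  72  74  79  87  96 103
  110 111 105  88]
 [ 79  89  98 107 108 103  87  70  64  66  68  70  69  71  76  84  95 102
  110 111 104  86]
 [ 75  84  93 104 107 102  86  68  60  61  61  62  63  67  74  83  95 102
  110 111 105  86]
 [ 72  77  84  95 101  97  83  65  56  56  54  56  59  68  78  87  98 104
  110 110 103  86]
 [ 70  72  75  84  91  90  78  62  54  53  52  55  62  74  86  95 102 106
  110 109 101  84]
 [ 68  70  70  75  80  81  75  66  62  62  61  67  76  89 100 104 107 108
  108 103  92  78]
 [ 67  71  70  72  73  73  73  74  75  77  77  84  93 103 109 109 108 108
  103  93  81  71]
 [ 60  68  70  70  70  71  75  81  86  90  93  99 105 109 107 102  97  94
   88  80  72  68]]
```

The stub's left and right edges look nearly parallel to world x, so its yaw is about 0 rather than -12. I'll sweep that way.

Call:
step_arm(
  motion=[
    {"slide": [0, 0, 0], "dr": [0, 0, -1.2], "jaw": 10},
    {"slide": [0, 0, 0], "dr": [0, 0, -2.4], "jaw": 10},
    {"slide": [0, 0, 0], "dr": [0, 0, -2.9], "jaw": 10},
    {"slide": [0, 0, 0], "dr": [0, 0, -3.1], "jaw": 10},
    {"slide": [0, 0, 0], "dr": [0, 0, -3.3], "jaw": 10},
    {"slide": [0, 0, 0], "dr": [0, 0, -3.5], "jaw": 10},
    {"slide": [0, 0, 0], "dr": [0, 0, -3.65], "jaw": 10},
    {"slide": [0, 0, 0], "dr": [0, 0, -3.8], "jaw": 10},
  ],
)

```text
clock: 11.9
position: [558.8, -149.2, 206.5]
ee_rot: [1.0, 0.001, -0.001, -0.0]
contact_force: [-3.8, 1.1, 2.4]
gripper_width: 21.3
grasp_force: 60.3
```

```bash
python3 -c "
from h import *
show()"
```

```text
t 11.9 p [ 558.83 -149.23  206.48] yaw 0.07 z [-0.  0. -1.] F [-3.79  1.08  2.44] M [-0.11  1.34 -0.06] w 21.27 g 60.3 j [ 0.02  0.33 -0.15 -0.   -1.1   1.55]
```

Call:
step_arm(
  motion=[
    {"slide": [0, 0, 0], "dr": [0, 0, -0.15], "jaw": 10},
    {"slide": [0, 0, 0], "dr": [0, 0, -0.3], "jaw": 10},
    {"slide": [0, 0, 0], "dr": [0, 0, -0.45], "jaw": 10},
    {"slide": [0, 0, 0], "dr": [0, 0, -0.6], "jaw": 10},
    {"slide": [0, 0, 0], "dr": [0, 0, -0.75], "jaw": 10},
    {"slide": [0, 0, 0], "dr": [0, 0, -0.9], "jaw": 10},
    {"slide": [0, 0, 0], "dr": [0, 0, -1.05], "jaw": 10},
    {"slide": [0, 0, 0], "dr": [0, 0, -1.2], "jaw": 10},
  ],
)

```text
clock: 12.9
position: [560.0, -150.2, 207.1]
ee_rot: [0.996, 0.084, 0.0, 0.001]
contact_force: [-2.9, -5.0, 1.5]
gripper_width: 21.0
grasp_force: 60.0
```

```bash
python3 -c "
from h import *
show()"
```

```text
t 12.9 p [ 560.02 -150.2   207.11] yaw 9.68 z [ 0. -0. -1.] F [-2.89 -5.02  1.51] M [-1.86  0.99 -0.12] w 21.02 g 60.0 j [ 0.02  0.33 -0.14  0.   -1.1   1.72]
```

Lateral load suggests the nose touches the bore wall. I'll lift off the stub and centre by feel.

Call:
step_arm(
  motion=[
    {"slide": [0, 0, -1], "dr": [0, 0, 0.2], "jaw": 10},
    {"slide": [0, 0, -3], "dr": [0, 0, 0.4], "jaw": 10},
    {"slide": [0, 0, -5], "dr": [0, 0, 0.6], "jaw": 10},
    {"slide": [0, 0, -6], "dr": [0, 0, 0.8], "jaw": 10},
    {"slide": [0, 0, -6], "dr": [0, 0, 1.0], "jaw": 10},
    {"slide": [0, 0, -6], "dr": [0, 0, 1.2], "jaw": 10},
    {"slide": [0, 0, -6], "dr": [0, 0, 1.2], "jaw": 10},
    {"slide": [0, 0, -6], "dr": [0, 0, 1.2], "jaw": 10},
  ],
)

```text
clock: 13.9
position: [559.4, -149.0, 212.6]
ee_rot: [1.0, 0.0, -0.0, -0.0]
contact_force: [-2.9, -2.3, -5.8]
gripper_width: 21.2
grasp_force: 59.3
```

```bash
python3 -c "
from h import *
show()"
```

```text
t 13.9 p [ 559.35 -148.97  212.61] yaw 0.02 z [-0.  0. -1.] F [-2.93 -2.27 -5.83] M [-0.71  0.99 -0.02] w 21.21 g 59.3 j [ 0.02  0.32 -0.14 -0.   -1.11  1.55]
```

Call:
step_arm(
  motion=[
    {"slide": [-0.5, 0.4, 0], "dr": [0, 0, 0], "jaw": 10},
    {"slide": [-1, 0.8, 0], "dr": [0, 0, 0], "jaw": 10},
    {"slide": [-1.5, 1.2, 0], "dr": [0, 0, 0], "jaw": 10},
    {"slide": [-1.5, 1.2, 0], "dr": [0, 0, 0], "jaw": 10},
    {"slide": [-1.5, 1.2, 0], "dr": [0, 0, 0], "jaw": 10},
    {"slide": [-1.5, 1.2, 0], "dr": [0, 0, 0], "jaw": 10},
    {"slide": [-1.5, 1.2, 0], "dr": [0, 0, 0], "jaw": 10},
    {"slide": [-1.5, 1.2, 0], "dr": [0, 0, 0], "jaw": 10},
  ],
)

```text
clock: 14.9
position: [558.1, -150.4, 212.8]
ee_rot: [1.0, 0.0, -0.0, 0.0]
contact_force: [0.9, 1.2, -5.2]
gripper_width: 21.5
grasp_force: 59.4
```

```bash
python3 -c "
from h import *
show()"
```

```text
t 14.9 p [ 558.08 -150.41  212.79] yaw 0.01 z [-0. -0. -1.] F [ 0.86  1.23 -5.2 ] M [-0.06  0.01  0.04] w 21.48 g 59.4 j [ 0.02  0.32 -0.14  0.   -1.11  1.55]
```

Now free (moment ≈ 0). I'll probe the opposite walls to find the centre.

Call:
step_arm(
  motion=[
    {"slide": [-0.6, 0, 0], "dr": [0, 0, 0], "jaw": 10},
    {"slide": [-1.2, 0, 0], "dr": [0, 0, 0], "jaw": 10},
    {"slide": [-1.8, 0, 0], "dr": [0, 0, 0], "jaw": 10},
    {"slide": [-2.4, 0, 0], "dr": [0, 0, 0], "jaw": 10},
    {"slide": [-3, 0, 0], "dr": [0, 0, 0], "jaw": 10},
    {"slide": [-3, 0, 0], "dr": [0, 0, 0], "jaw": 10},
    {"slide": [-3, 0, 0], "dr": [0, 0, 0], "jaw": 10},
    {"slide": [-3, 0, 0], "dr": [0, 0, 0], "jaw": 10},
  ],
)

```text
clock: 15.9
position: [555.1, -150.4, 212.8]
ee_rot: [1.0, 0.0, 0.0, 0.0]
contact_force: [1.5, 1.2, -3.8]
gripper_width: 21.3
grasp_force: 59.4
```

```bash
python3 -c "
from h import *
show()"
```

```text
t 15.9 p [ 555.1  -150.42  212.84] yaw 0.01 z [ 0. -0. -1.] F [ 1.45  1.22 -3.84] M [-0.09 -0.06  0.05] w 21.26 g 59.4 j [ 0.02  0.31 -0.15  0.   -1.11  1.55]
```

Call:
step_arm(
  motion=[
    {"slide": [1.5, 0.5, 0], "dr": [0, 0, 0], "jaw": 10},
    {"slide": [3, 1, 0], "dr": [0, 0, 0], "jaw": 10},
    {"slide": [3, 1.6, 0], "dr": [0, 0, 0], "jaw": 10},
    {"slide": [3, 2.2, 0], "dr": [0, 0, 0], "jaw": 10},
    {"slide": [3, 2.8, 0], "dr": [0, 0, 0], "jaw": 10},
    {"slide": [3, 3, 0], "dr": [0, 0, 0], "jaw": 10},
    {"slide": [3, 3, 0], "dr": [0, 0, 0], "jaw": 10},
    {"slide": [3, 3, 0], "dr": [0, 0, 0], "jaw": 10},
  ],
)

```text
clock: 16.9
position: [558.1, -153.4, 212.8]
ee_rot: [1.0, 0.0, 0.0, 0.0]
contact_force: [-0.1, -1.0, -4.4]
gripper_width: 21.4
grasp_force: 59.4
```

```bash
python3 -c "
from h import *
show()"
```

```text
t 16.9 p [ 558.06 -153.38  212.84] yaw 0.01 z [ 0. -0. -1.] F [-0.13 -1.02 -4.4 ] M [0.02 0.   0.02] w 21.37 g 59.4 j [ 0.01  0.32 -0.14  0.   -1.11  1.56]
```

Call:
step_arm(
  motion=[
    {"slide": [-1.2, -2.2, 0], "dr": [0, 0, 0.6], "jaw": 10},
    {"slide": [-1.2, -2.2, 1.5], "dr": [0, 0, 1.0], "jaw": 10},
    {"slide": [-1.2, -2.2, 3], "dr": [0, 0, 1], "jaw": 10},
    {"slide": [-1.2, -2.2, 4.5], "dr": [0, 0, 1], "jaw": 10},
    {"slide": [-1.2, -2.2, 6], "dr": [0, 0, 1], "jaw": 10},
    {"slide": [-1.2, -2.2, 6], "dr": [0, 0, 0.8], "jaw": 10},
    {"slide": [-1.2, -2.2, 6], "dr": [0, 0, 0.6], "jaw": 10},
    {"slide": [-1.2, -2.2, 6], "dr": [0, 0, 0.4], "jaw": 10},
  ],
)

```text
clock: 17.9
position: [556.8, -151.3, 206.8]
ee_rot: [1.0, -0.027, -0.0, 0.0]
contact_force: [-1.1, -0.6, -5.8]
gripper_width: 21.3
grasp_force: 59.3
```

```bash
python3 -c "
from h import *
show()"
```

```text
t 17.9 p [ 556.82 -151.29  206.8 ] yaw -3.08 z [-0. -0. -1.] F [-1.1  -0.56 -5.84] M [-0.34 -0.03 -0.03] w 21.28 g 59.3 j [ 0.02  0.32 -0.15  0.   -1.1   1.5 ]
```

Call:
step_arm(
  motion=[
    {"slide": [0, 0, 0], "dr": [0, 0, -0.2], "jaw": 10},
    {"slide": [0, 0, 0], "dr": [0, 0, -0.4], "jaw": 10},
    {"slide": [0, 0, 0], "dr": [0, 0, -0.55], "jaw": 10},
    {"slide": [0, 0, 0], "dr": [0, 0, -0.7], "jaw": 10},
    {"slide": [0, 0, 0], "dr": [0, 0, -0.85], "jaw": 10},
    {"slide": [0, 0, 0], "dr": [0, 0, -1.0], "jaw": 10},
    {"slide": [0, 0, 0], "dr": [0, 0, -1.15], "jaw": 10},
    {"slide": [0, 0, 0], "dr": [0, 0, -1.3], "jaw": 10},
  ],
)

```text
clock: 18.9
position: [556.9, -151.9, 206.9]
ee_rot: [0.998, 0.063, -0.0, 0.001]
contact_force: [0.9, -5.2, -5.3]
gripper_width: 21.0
grasp_force: 59.1
```

```bash
python3 -c "
from h import *
show()"
```

```text
t 18.9 p [ 556.9  -151.87  206.9 ] yaw 7.26 z [ 0. -0. -1.] F [ 0.9  -5.15 -5.26] M [-2.03 -0.15 -0.22] w 20.99 g 59.1 j [ 0.01  0.32 -0.15  0.   -1.1   1.68]
```

Matched near yaw -3: the vertical load dropped and a twist moment appears at +7. I'll turn back and lower home.

Call:
step_arm(
  motion=[
    {"slide": [0, 0, 0], "dr": [0, 0, 0.5], "jaw": 10},
    {"slide": [0, 0, 0], "dr": [0, 0, 1.0], "jaw": 10},
    {"slide": [0, 0, 1.5], "dr": [0, 0, 1.1], "jaw": 10},
    {"slide": [0, 0, 3], "dr": [0, 0, 1.1], "jaw": 10},
    {"slide": [0, 0, 5], "dr": [0, 0, 1.1], "jaw": 10},
    {"slide": [0, 0, 7], "dr": [0, 0, 1.1], "jaw": 10},
    {"slide": [0, 0, 9], "dr": [0, 0, 1.1], "jaw": 10},
    {"slide": [0, 0, 11], "dr": [0, 0, 1.1], "jaw": 10},
  ],
)

```text
clock: 19.9
position: [556.9, -151.2, 195.7]
ee_rot: [1.0, -0.014, -0.0, 0.0]
contact_force: [-0.6, -2.9, -2.1]
gripper_width: 21.3
grasp_force: 59.7
```

```bash
python3 -c "
from h import *
show()"
```

```text
t 19.9 p [ 556.85 -151.22  195.68] yaw -1.58 z [-0. -0. -1.] F [-0.64 -2.89 -2.13] M [-1.33 -0.07 -0.11] w 21.33 g 59.7 j [ 0.02  0.33 -0.17  0.   -1.07  1.53]
```

Call:
step_arm(
  motion=[
    {"slide": [0, 0.5, 0.5], "dr": [0, 0, 0.1], "jaw": 10},
    {"slide": [0, 0.5, 1], "dr": [0, 0, 0.1], "jaw": 10},
    {"slide": [0, 0.5, 1.5], "dr": [0, 0, 0.1], "jaw": 10},
    {"slide": [0, 0.5, 2], "dr": [0, 0, 0.1], "jaw": 10},
    {"slide": [0, 0.5, 2.5], "dr": [0, 0, 0.1], "jaw": 10},
    {"slide": [0, 0.5, 2.8], "dr": [0, 0, 0.1], "jaw": 10},
    {"slide": [0, 0.5, 2.8], "dr": [0, 0, 0.1], "jaw": 10},
    {"slide": [0, 0.5, 2.8], "dr": [0, 0, 0.1], "jaw": 10},
  ],
)

```text
clock: 20.9
position: [556.9, -151.5, 193.4]
ee_rot: [1.0, -0.021, 0.0, -0.0]
contact_force: [-0.5, -0.3, 0.4]
gripper_width: 21.4
grasp_force: 60.3
```

```bash
python3 -c "
from h import *
show()"
```

```text
t 20.9 p [ 556.93 -151.53  193.42] yaw -2.38 z [ 0.  0. -1.] F [-0.46 -0.33  0.41] M [0.1  0.33 0.03] w 21.36 g 60.3 j [ 0.01  0.33 -0.17 -0.   -1.07  1.51]
```

Home: rim contact at the expected height. I'll release and move to the knob, estimated at (485,-148.5).

Call:
step_arm(
  motion=[
    {"slide": [0, 0, -0.3], "dr": [0, 0, 0], "jaw": 50},
    {"slide": [0, 0, -0.3], "dr": [0, 0, 0], "jaw": 50},
    {"slide": [0, 0, -0.3], "dr": [0, 0, 0], "jaw": 50},
    {"slide": [0, 0, -0.3], "dr": [0, 0, 0], "jaw": 50},
    {"slide": [0, 0, -15], "dr": [0, 0, 0], "jaw": 50},
    {"slide": [0, 0, -35], "dr": [0, 0, 0], "jaw": 50},
    {"slide": [0, 0, -65], "dr": [0, 0, 0], "jaw": 50},
    {"slide": [-30, 0, -65], "dr": [0, 0, 0], "jaw": 50},
  ],
)

```text
clock: 21.9
position: [529.4, -150.7, 261.5]
ee_rot: [1.0, -0.021, 0.004, 0.001]
contact_force: [-0.6, 0.3, 0.3]
gripper_width: 49.8
grasp_force: 0.0
```

```bash
python3 - <<'E'
from h import *
import cv2
goal([485,-148.5,200],0)
t=optics.get_image("top");s=optics.get_image("scene")
f=lambda im,x,y:cv2.resize(im[y:y+50,x:x+50],None,fx=8,fy=8,interpolation=cv2.INTER_CUBIC)
cv2.imwrite("pics/c5.png",np.hstack([f(t,345,175),f(s,230,148)]))
E
```

```text
slide [-44.92  -0.48  61.14] dr [ 0.01 -0.05 -0.29]
t 21.9 p [ 529.44 -150.75  261.45] yaw -2.35 z [ 0.01 -0.   -1.  ] F [-0.58  0.33  0.28] M [-0.04  0.02  0.01] w 49.78 g 0.0 j [ 0.02  0.23 -0.13  0.   -1.2   1.51]
```

View pics/c5.png

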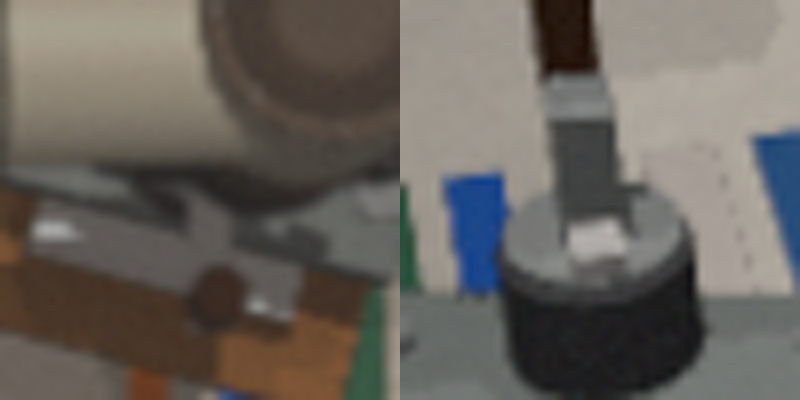

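The crank sits home with its flange on the rim. The grip top is at (580,97) in the scene crop and the knob is at (218,297) in the top crop. I'll check the knob position.

```bash
python3 - <<'E'
from h import *
print("knob",plane("top",345+218/8-.44,175+296/8-.44,236),"grip",plane("scene",230+180/8-.44,148+97/8-.44,229))
E
```

```text
knob [ 483.89 -146.42  236.  ] grip [ 561.84 -150.83  229.  ]
```

Call:
step_arm(
  motion=[
    {"slide": [-25, -0.5, 0], "dr": [0, 0, 0], "jaw": 50},
    {"slide": [-45, -0.5, 0], "dr": [0, 0, 0], "jaw": 50},
    {"slide": [-45, -0.5, 20], "dr": [0, 0, 0], "jaw": 50},
    {"slide": [-45, -0.5, 40], "dr": [0, 0, 0], "jaw": 50},
    {"slide": [-45, -0.5, 60], "dr": [0, 0, 0], "jaw": 50},
    {"slide": [-45, -0.5, 60], "dr": [0, 0, 0], "jaw": 10},
    {"slide": [-45, -0.5, 60], "dr": [0, 0, 0], "jaw": 10},
    {"slide": [-45, -0.5, 60], "dr": [0, 0, 0], "jaw": 10},
  ],
)

```text
clock: 23.0
position: [482.6, -148.1, 198.9]
ee_rot: [1.0, -0.021, 0.001, 0.0]
contact_force: [-0.2, -0.3, -0.6]
gripper_width: 20.5
grasp_force: 58.6
```

Call:
step_arm(
  motion=[
    {"slide": [0, 0, 0], "dr": [0, 0, 0], "jaw": 10},
    {"slide": [0, 0, 0], "dr": [0, 0, 0], "jaw": 10},
    {"slide": [0, 0, 0], "dr": [0, 0, 0], "jaw": 10},
    {"slide": [0, 0, 0], "dr": [0, 0, 0], "jaw": 10},
    {"slide": [0, 0, 0], "dr": [0, 0, 0], "jaw": 10},
    {"slide": [0, 0, 0], "dr": [0, 0, 0], "jaw": 10},
    {"slide": [0, 0, 0], "dr": [0, 0, 0], "jaw": 10},
    {"slide": [0, 0, 0], "dr": [0, 0, 0], "jaw": 10},
  ],
)

```text
clock: 24.0
position: [482.3, -148.1, 198.5]
ee_rot: [1.0, -0.021, 0.001, 0.0]
contact_force: [0.9, 0.7, 5.9]
gripper_width: 20.7
grasp_force: 58.8
```

```bash
cat >>h.py <<'E'
def arc(phi0,step,yaw,n=8,c=(559.7,-151.5),r=75):
    # slides (tool frame, z down) from measured pose to circle points phi0+k*step (deg, world ccw)
    s=arm.read_state();R=Ro.from_quat(s["ee_rot"])
    for k in range(1,n+1):
        a=np.radians(phi0+k*step);d=np.array([c[0]+r*np.cos(a),c[1]+r*np.sin(a),s["position"][2]])-s["position"]
        print(phi0+k*step,R.inv().apply(d).round(1))
E
python3 -c "
from h import *
show();arc(177.6,-15,-2.4)"
```

```text
t 24.0 p [ 482.33 -148.14  198.46] yaw -2.38 z [ 0. -0. -1.] F [0.94 0.66 5.85] M [ 0.22 -0.08  0.02] w 20.70 g 58.8 j [ 0.02  0.21 -0.33  0.   -1.03  1.5 ]
162.6 [  5.  -19.3   0. ]
147.6 [ 12.5 -37.4   0. ]
132.6 [ 24.4 -52.9   0. ]
117.6 [ 40.  -64.8   0. ]
102.6 [ 58.1 -72.3   0. ]
87.6 [ 77.5 -74.8   0.1]
72.6 [ 96.9 -72.3   0.1]
57.599999999999994 [115.  -64.8   0.1]
```

The knob is gripped. I'll wind clockwise with constant tool orientation on a 75 mm circle, first by 96°.

Call:
step_arm(
  motion=[
    {"slide": [1.6, -15.6, 0], "dr": [0, 0, 0], "jaw": 10},
    {"slide": [6.5, -30.5, 0], "dr": [0, 0, 0], "jaw": 10},
    {"slide": [14.3, -44.1, 0], "dr": [0, 0, 0], "jaw": 10},
    {"slide": [24.8, -55.7, 0], "dr": [0, 0, 0], "jaw": 10},
    {"slide": [37.5, -65, 0], "dr": [0, 0, 0], "jaw": 10},
    {"slide": [51.8, -71.3, 0], "dr": [0, 0, 0], "jaw": 10},
    {"slide": [67.2, -74.6, 0], "dr": [0, 0, 0], "jaw": 10},
    {"slide": [82.8, -74.6, 0], "dr": [0, 0, 0], "jaw": 10},
  ],
)

```text
clock: 25.0
position: [565.5, -76.7, 198.3]
ee_rot: [1.0, -0.021, -0.003, 0.0]
contact_force: [-6.9, 1.3, 9.5]
gripper_width: 20.6
grasp_force: 59.5
```

```bash
cat >>h.py <<'E'
def wind(th0,steps):
    s=arm.read_state();c=np.array([557.2,-151.3]);d=s["position"][:2]-c;a=np.arctan2(d[1],d[0])
    t=np.array([np.sin(a),-np.cos(a)]) # clockwise tangent
    F=s["contact_force"][:2];print("angle wound %.1f r %.1f tang resist %.1f radial %.1f"%((177.6-np.degrees(a))%360,np.hypot(*d),-F@t,F@d/np.hypot(*d)))
    f=lambda q:np.array([75*(1-np.cos(np.radians(q))),-75*np.sin(np.radians(q))])
    for q in steps: print(q,(f(q)-f(th0)).round(1).tolist())
    show()
E
python3 -c "
from h import *
wind(96,range(102,145,6))"
```

```text
angle wound 93.9 r 75.1 tang resist 7.0 radial 0.5
102 [7.8, 1.2]
108 [15.3, 3.3]
114 [22.7, 6.1]
120 [29.7, 9.6]
126 [36.2, 13.9]
132 [42.3, 18.9]
138 [47.9, 24.4]
144 [52.8, 30.5]
t 25.0 p [565.47 -76.67 198.31] yaw -2.36 z [-0.01 -0.   -1.  ] F [-6.87  1.28  9.54] M [0.13 1.97 0.  ] w 20.61 g 59.5 j [ 0.15  0.32 -0.17 -0.   -1.08  1.38]
```

Call:
step_arm(
  motion=[
    {"slide": [7.8, 1.2, -0.5], "dr": [0, 0, 0], "jaw": 10},
    {"slide": [15.3, 3.3, -1], "dr": [0, 0, 0], "jaw": 10},
    {"slide": [22.7, 6.1, -1], "dr": [0, 0, 0], "jaw": 10},
    {"slide": [29.7, 9.6, -1], "dr": [0, 0, 0], "jaw": 10},
    {"slide": [36.2, 13.9, -1], "dr": [0, 0, 0], "jaw": 10},
    {"slide": [42.3, 18.9, -1], "dr": [0, 0, 0], "jaw": 10},
    {"slide": [47.9, 24.4, -1], "dr": [0, 0, 0], "jaw": 10},
    {"slide": [52.8, 30.5, -1], "dr": [0, 0, 0], "jaw": 10},
  ],
)

```text
clock: 26.0
position: [619.1, -107.5, 198.6]
ee_rot: [1.0, -0.02, -0.001, -0.001]
contact_force: [0.0, 5.7, 5.2]
gripper_width: 20.5
grasp_force: 59.1
```

```bash
python3 -c "
from h import *
wind(144,[146.5,149,151.5,154,156.5,159,161.5,164])"
```

```text
angle wound 142.4 r 75.8 tang resist 4.6 radial 3.3
146.5 [1.9, 2.7]
149 [3.6, 5.5]
151.5 [5.2, 8.3]
154 [6.7, 11.2]
156.5 [8.1, 14.2]
159 [9.3, 17.2]
161.5 [10.4, 20.3]
164 [11.4, 23.4]
t 26.0 p [ 619.11 -107.55  198.62] yaw -2.33 z [-0.  0. -1.] F [0.05 5.68 5.16] M [1.54 0.31 0.04] w 20.53 g 59.1 j [ 0.08  0.41 -0.03 -0.   -1.13  1.45]
```

Call:
step_arm(
  motion=[
    {"slide": [1.9, 2.7, 0], "dr": [0, 0, 0], "jaw": 10},
    {"slide": [3.6, 5.5, 0], "dr": [0, 0, 0], "jaw": 10},
    {"slide": [5.2, 8.3, 0], "dr": [0, 0, 0], "jaw": 10},
    {"slide": [6.7, 11.2, 0], "dr": [0, 0, 0], "jaw": 10},
    {"slide": [8.1, 14.2, 0], "dr": [0, 0, 0], "jaw": 10},
    {"slide": [9.3, 17.2, 0], "dr": [0, 0, 0], "jaw": 10},
    {"slide": [10.4, 20.3, 0], "dr": [0, 0, 0], "jaw": 10},
    {"slide": [11.4, 23.4, 0], "dr": [0, 0, 0], "jaw": 10},
  ],
)

```text
clock: 27.0
position: [630.7, -132.4, 198.8]
ee_rot: [1.0, -0.021, 0.001, -0.001]
contact_force: [1.7, 4.0, 2.5]
gripper_width: 20.4
grasp_force: 59.0
```

```bash
python3 -c "
from h import *
wind(164,[167,170,173,176,178,180,182,184])"
```

```text
angle wound 163.2 r 75.9 tang resist 3.5 radial 2.7
167 [1.0, 3.8]
170 [1.8, 7.6]
173 [2.3, 11.5]
176 [2.7, 15.4]
178 [2.9, 18.1]
180 [2.9, 20.7]
182 [2.9, 23.3]
184 [2.7, 25.9]
t 27.0 p [ 630.73 -132.36  198.85] yaw -2.35 z [ 0.  0. -1.] F [1.73 4.03 2.52] M [ 1.31 -0.64 -0.02] w 20.39 g 59.0 j [ 0.04  0.44  0.01 -0.   -1.14  1.49]
```

Call:
step_arm(
  motion=[
    {"slide": [1, 3.8, 0], "dr": [0, 0, 0], "jaw": 10},
    {"slide": [1.8, 7.6, 0], "dr": [0, 0, 0], "jaw": 10},
    {"slide": [2.3, 11.5, 0], "dr": [0, 0, 0], "jaw": 10},
    {"slide": [2.7, 15.4, 0], "dr": [0, 0, 0], "jaw": 10},
    {"slide": [2.9, 18.1, 0], "dr": [0, 0, 0], "jaw": 10},
    {"slide": [2.9, 20.7, 0], "dr": [0, 0, 0], "jaw": 10},
    {"slide": [2.9, 23.3, 0], "dr": [0, 0, 0], "jaw": 10},
    {"slide": [2.7, 25.9, 0], "dr": [0, 0, 0], "jaw": 10},
  ],
)

```text
clock: 28.0
position: [633.1, -158.8, 199.0]
ee_rot: [1.0, -0.021, 0.002, -0.0]
contact_force: [4.5, 3.8, 1.6]
gripper_width: 20.7
grasp_force: 58.9
```

```bash
python3 -c "
from h import *
wind(184,[187,190,193,196,199,202,205,208])"
```

```text
angle wound 183.3 r 76.2 tang resist 4.2 radial 4.1
187 [-0.4, 3.9]
190 [-1.0, 7.8]
193 [-1.7, 11.6]
196 [-2.7, 15.4]
199 [-3.9, 19.2]
202 [-5.3, 22.9]
205 [-6.8, 26.5]
208 [-8.6, 30.0]
t 28.0 p [ 633.07 -158.85  199.03] yaw -2.36 z [ 0.  0. -1.] F [4.55 3.81 1.6 ] M [ 1.   -1.18  0.  ] w 20.75 g 58.9 j [ 0.    0.45  0.03 -0.   -1.15  1.53]
```

Call:
step_arm(
  motion=[
    {"slide": [-0.4, 3.9, 0], "dr": [0, 0, 0], "jaw": 10},
    {"slide": [-1, 7.8, 0], "dr": [0, 0, 0], "jaw": 10},
    {"slide": [-1.7, 11.6, 0], "dr": [0, 0, 0], "jaw": 10},
    {"slide": [-2.7, 15.4, 0], "dr": [0, 0, 0], "jaw": 10},
    {"slide": [-3.9, 19.2, 0], "dr": [0, 0, 0], "jaw": 10},
    {"slide": [-5.3, 22.9, 0], "dr": [0, 0, 0], "jaw": 10},
    {"slide": [-6.8, 26.5, 0], "dr": [0, 0, 0], "jaw": 10},
    {"slide": [-8.6, 30, 0], "dr": [0, 0, 0], "jaw": 10},
  ],
)

```text
clock: 29.0
position: [623.7, -189.1, 199.2]
ee_rot: [1.0, -0.021, 0.003, 0.0]
contact_force: [6.4, 1.3, 2.4]
gripper_width: 20.6
grasp_force: 58.8
```

```bash
python3 -c "
from h import *
wind(208,[211,214,217,220,223,226,229,232])"
```

```text
angle wound 207.2 r 76.5 tang resist 4.3 radial 5.0
211 [-1.9, 3.4]
214 [-4.0, 6.7]
217 [-6.3, 9.9]
220 [-8.8, 13.0]
223 [-11.4, 15.9]
226 [-14.1, 18.7]
229 [-17.0, 21.4]
232 [-20.0, 23.9]
t 29.0 p [ 623.72 -189.08  199.2 ] yaw -2.36 z [ 0.01 -0.   -1.  ] F [6.44 1.3  2.42] M [ 0.44 -1.61 -0.  ] w 20.61 g 58.8 j [-0.05  0.45  0.03  0.   -1.14  1.58]
```

Call:
step_arm(
  motion=[
    {"slide": [-1.5, 3.5, 0], "dr": [0, 0, 0], "jaw": 10},
    {"slide": [-3.6, 7, 0], "dr": [0, 0, 0], "jaw": 10},
    {"slide": [-5.8, 10.3, 0], "dr": [0, 0, 0], "jaw": 10},
    {"slide": [-8.3, 13.4, 0], "dr": [0, 0, 0], "jaw": 10},
    {"slide": [-10.9, 16.4, 0], "dr": [0, 0, 0], "jaw": 10},
    {"slide": [-13.6, 19.2, 0], "dr": [0, 0, 0], "jaw": 10},
    {"slide": [-16.5, 21.9, 0], "dr": [0, 0, 0], "jaw": 10},
    {"slide": [-19.5, 24.5, 0], "dr": [0, 0, 0], "jaw": 10},
  ],
)

```text
clock: 30.0
position: [602.4, -213.3, 199.1]
ee_rot: [1.0, -0.021, 0.002, 0.001]
contact_force: [4.0, 0.3, 1.3]
gripper_width: 20.5
grasp_force: 58.8
```

```bash
python3 -c "
from h import *
wind(232,[235,238,241,244,247,250,253,256])"
```

```text
angle wound 231.5 r 76.8 tang resist 3.4 radial 2.1
235 [-3.2, 2.3]
238 [-6.4, 4.5]
241 [-9.8, 6.5]
244 [-13.3, 8.3]
247 [-16.9, 9.9]
250 [-20.5, 11.4]
253 [-24.2, 12.6]
256 [-28.0, 13.7]
t 30.0 p [ 602.4  -213.35  199.11] yaw -2.38 z [ 0. -0. -1.] F [4.02 0.27 1.35] M [-0.09 -1.47  0.01] w 20.49 g 58.8 j [-0.09  0.43 -0.01  0.   -1.13  1.62]
```

Call:
step_arm(
  motion=[
    {"slide": [-3.2, 2.3, 0], "dr": [0, 0, 0], "jaw": 10},
    {"slide": [-6.4, 4.5, 0], "dr": [0, 0, 0], "jaw": 10},
    {"slide": [-9.8, 6.5, 0], "dr": [0, 0, 0], "jaw": 10},
    {"slide": [-13.3, 8.3, 0], "dr": [0, 0, 0], "jaw": 10},
    {"slide": [-16.9, 9.9, 0], "dr": [0, 0, 0], "jaw": 10},
    {"slide": [-20.5, 11.4, 0], "dr": [0, 0, 0], "jaw": 10},
    {"slide": [-24.2, 12.6, 0], "dr": [0, 0, 0], "jaw": 10},
    {"slide": [-28, 13.7, 0], "dr": [0, 0, 0], "jaw": 10},
  ],
)

```text
clock: 31.0
position: [575.7, -225.8, 199.3]
ee_rot: [1.0, -0.021, 0.004, 0.001]
contact_force: [8.9, -0.4, -0.5]
gripper_width: 21.1
grasp_force: 58.8
```

```bash
python3 -c "
from h import *
wind(256,[259,262,265,268,271,274,277,280])"
```

```text
angle wound 253.7 r 76.8 tang resist 8.6 radial 2.5
259 [-3.8, 0.8]
262 [-7.7, 1.5]
265 [-11.6, 1.9]
268 [-15.5, 2.2]
271 [-19.5, 2.2]
274 [-23.4, 2.0]
277 [-27.3, 1.7]
280 [-31.2, 1.1]
t 31.0 p [ 575.65 -225.8   199.33] yaw -2.37 z [ 0.01 -0.   -1.  ] F [ 8.94 -0.39 -0.53] M [-0.23 -2.94 -0.03] w 21.12 g 58.8 j [-0.11  0.39 -0.06  0.   -1.11  1.64]
```

Resistance doubled, so the platen has probably met the plaque. I'll go 9° more, gently.

Call:
step_arm(
  motion=[
    {"slide": [-1.9, 0.4, 0], "dr": [0, 0, 0], "jaw": 10},
    {"slide": [-3.8, 0.8, 0], "dr": [0, 0, 0], "jaw": 10},
    {"slide": [-5.8, 1.1, 0], "dr": [0, 0, 0], "jaw": 10},
    {"slide": [-7.7, 1.5, 0], "dr": [0, 0, 0], "jaw": 10},
    {"slide": [-9.7, 1.7, 0], "dr": [0, 0, 0], "jaw": 10},
    {"slide": [-11.6, 1.9, 0], "dr": [0, 0, 0], "jaw": 10},
    {"slide": [-11.6, 1.9, 0], "dr": [0, 0, 0], "jaw": 10},
    {"slide": [-11.6, 1.9, 0], "dr": [0, 0, 0], "jaw": 10},
  ],
)

```text
clock: 32.0
position: [566.5, -227.4, 199.8]
ee_rot: [1.0, -0.02, 0.007, 0.001]
contact_force: [13.9, -2.4, -3.1]
gripper_width: 20.6
grasp_force: 58.7
```

```bash
python3 -c "
from h import *
wind(265,[267,269,271,273,275])"
```

```text
angle wound 260.6 r 76.7 tang resist 13.5 radial 4.0
267 [-2.6, 0.2]
269 [-5.2, 0.3]
271 [-7.8, 0.3]
273 [-10.5, 0.2]
275 [-13.1, 0.0]
t 32.0 p [ 566.51 -227.42  199.77] yaw -2.34 z [ 0.01 -0.   -1.  ] F [13.88 -2.38 -3.08] M [-0.6  -4.05  0.03] w 20.60 g 58.7 j [-0.12  0.38 -0.09  0.   -1.09  1.65]
```

Clamped: 13.5 N puts the spring at about 0.3 rad. I'll add about 4° and ease down 1 mm so the crank is certainly seated, then unwind to release.

Call:
step_arm(
  motion=[
    {"slide": [0, 0, 0.5], "dr": [0, 0, 0], "jaw": 10},
    {"slide": [0, 0, 1.2], "dr": [0, 0, 0], "jaw": 10},
    {"slide": [-2, 0.2, 1.2], "dr": [0, 0, 0], "jaw": 10},
    {"slide": [-4, 0.3, 1.2], "dr": [0, 0, 0], "jaw": 10},
    {"slide": [-5.2, 0.3, 1.2], "dr": [0, 0, 0], "jaw": 10},
    {"slide": [-5.2, 0.3, 1.2], "dr": [0, 0, 0], "jaw": 10},
    {"slide": [-5.2, 0.3, 1.2], "dr": [0, 0, 0], "jaw": 10},
    {"slide": [-5.2, 0.3, 1.2], "dr": [0, 0, 0], "jaw": 10},
  ],
)

```text
clock: 33.0
position: [563.0, -227.9, 199.7]
ee_rot: [1.0, -0.02, 0.009, 0.002]
contact_force: [16.2, -2.4, -2.4]
gripper_width: 20.6
grasp_force: 58.8
```

```bash
python3 -c "
from h import *
wind(269,[263,256,250,246,244])"
```

```text
angle wound 263.3 r 76.8 tang resist 16.0 radial 3.6
263 [7.8, -0.5]
256 [16.8, -2.2]
250 [24.3, -4.5]
246 [29.2, -6.5]
244 [31.6, -7.6]
t 33.0 p [ 562.98 -227.92  199.71] yaw -2.31 z [ 0.02 -0.   -1.  ] F [16.22 -2.42 -2.38] M [-0.77 -4.6  -0.02] w 20.57 g 58.8 j [-0.12  0.37 -0.1   0.   -1.08  1.65]
```

Call:
step_arm(
  motion=[
    {"slide": [4, -0.2, 0.5], "dr": [0, 0, 0], "jaw": 10},
    {"slide": [7.8, -0.5, 1], "dr": [0, 0, 0], "jaw": 10},
    {"slide": [12, -1.2, 1], "dr": [0, 0, 0], "jaw": 10},
    {"slide": [16.8, -2.2, 1], "dr": [0, 0, 0], "jaw": 10},
    {"slide": [20.5, -3.3, 1], "dr": [0, 0, 0], "jaw": 10},
    {"slide": [23, -4, 1], "dr": [0, 0, 0], "jaw": 10},
    {"slide": [23, -4, 1], "dr": [0, 0, 0], "jaw": 10},
    {"slide": [23, -4, 1], "dr": [0, 0, 0], "jaw": 10},
  ],
)

```text
clock: 34.0
position: [580.6, -224.3, 198.8]
ee_rot: [1.0, -0.021, 0.003, 0.001]
contact_force: [4.1, 1.0, 7.5]
gripper_width: 20.8
grasp_force: 59.6
```

```bash
python3 -c "
from h import *
wind(251,[249])"
```

```text
angle wound 249.8 r 76.7 tang resist 4.2 radial 0.3
249 [2.5, -0.9]
t 34.0 p [ 580.61 -224.29  198.83] yaw -2.35 z [ 0.01 -0.   -1.  ] F [4.11 1.02 7.46] M [ 0.41 -1.18 -0.02] w 20.81 g 59.6 j [-0.11  0.4  -0.05  0.   -1.11  1.64]
```

Call:
step_arm(
  motion=[
    {"slide": [1.5, -0.5, -0.5], "dr": [0, 0, 0], "jaw": 10},
    {"slide": [1.5, -0.5, -0.5], "dr": [0, 0, 0], "jaw": 50},
    {"slide": [1.5, -0.5, -0.5], "dr": [0, 0, 0], "jaw": 50},
    {"slide": [1.5, -0.5, -0.5], "dr": [0, 0, 0], "jaw": 50},
    {"slide": [1.5, -0.5, -0.5], "dr": [0, 0, 0], "jaw": 50},
    {"slide": [1.5, -0.5, -15], "dr": [0, 0, 0], "jaw": 50},
    {"slide": [1.5, -0.5, -50], "dr": [0, 0, 0], "jaw": 50},
    {"slide": [1.5, -0.5, -100], "dr": [0, 0, 0], "jaw": 50},
  ],
)

```text
clock: 35.0
position: [579.6, -223.2, 297.6]
ee_rot: [1.0, -0.021, -0.001, -0.0]
contact_force: [0.5, -0.7, 0.6]
gripper_width: 50.2
grasp_force: 0.0
```

Call:
step_arm(
  motion=[
    {"slide": [-30, -20, -20], "dr": [0, 0, 0], "jaw": 50},
    {"slide": [-60, -40, -20], "dr": [0, 0, 0], "jaw": 50},
    {"slide": [-90, -60, -20], "dr": [0, 0, 0], "jaw": 50},
    {"slide": [-120, -80, -20], "dr": [0, 0, 0], "jaw": 50},
    {"slide": [-120, -130, -20], "dr": [0, 0, 0], "jaw": 50},
    {"slide": [-120, -180, -20], "dr": [0, 0, 0], "jaw": 50},
    {"slide": [-120, -210, -20], "dr": [0, 0, 0], "jaw": 50},
    {"slide": [-120, -210, -20], "dr": [0, 0, 0], "jaw": 50},
  ],
)

```text
clock: 36.0
position: [469.2, -7.0, 318.0]
ee_rot: [1.0, -0.019, 0.001, -0.0]
contact_force: [-0.3, 0.2, 0.0]
gripper_width: 50.1
grasp_force: 0.0
```

```bash
python3 - <<'E'
from h import *
import cv2
show()
t=optics.get_image("top");s=optics.get_image("scene")
f=lambda im,x,y:cv2.resize(im[y:y+50,x:x+50],None,fx=8,fy=8,interpolation=cv2.INTER_CUBIC)
cv2.imwrite("pics/c6.png",np.hstack([f(t,345,165),f(s,230,148)]))
E
```

```text
t 36.0 p [469.2   -7.05 318.03] yaw -2.19 z [ 0.  0. -1.] F [-0.32  0.21  0.04] M [-0.07  0.06  0.05] w 50.09 g 0.0 j [ 0.33  0.06 -0.2   0.   -1.31  1.2 ]
```

View pics/c6.png

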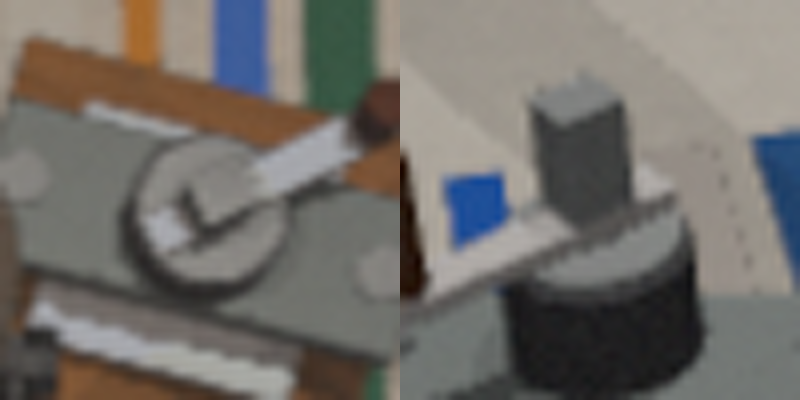

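The crank sits flush and upright on the rim at about 240° wound. That matches the 263° reached less the spring's unwinding, so the platen is clamped. Handing in.

```bash
python3 -c "
from bench import arm
print(arm.job_done())"
```

```text
the job is handed in; nothing more can be done
None
```

The crank is fully home on the press and wound clockwise until the platen clamped on the plaque (about 16 N at the knob, spring about 0.37 rad by estimate); I released it, backed the arm off and handed the job in at about 36 s, but no verdict was returned.

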